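Check the hand brake of the engraver's turntable

ROBOT

A 7-joint arm with a two-finger parallel gripper is mounted at the origin on the work surface. World frame = base frame: x ahead of the robot, y to its left, z up, the work surface at z = 0. Lengths are in m, angles in rad, forces in N, time in s.
With the tool pointing down it reaches from about 0.4 to 0.925 m from the base axis. Payload 4.1 kg.
Tool frame: the origin (TCP) lies midway between the tips of the shut fingers; the grasp point (between the pads) lies 19 mm behind it (manip.grasp_offset is the z of the grasp point in the tool frame, in m); z points along the fingers, y is the direction in which the jaws open and shut (so a half turn about z gives the same grasp; the last joint's range is limited). The gripper opens to 85 mm and grips with 20 to 120 N. Pads are 22 mm wide; open, the fingers measure 114 mm over their backs; the gripper's body (76 mm by 85 mm) begins 54 mm behind the grasp point. The pads swing forward as they close: fully open they stand 13 mm farther back than shut.
Start: joints at [1.133, 0.398, 0.045, 1.537, -0.019, 1.207, -0.051], TCP at [0.216, -0.613, 0.231] pointing down, gripper open.
Joint ranges: [-2.82, 2.82], [-0.49, 2.23], [-1.37, 1.46], [0, 2.46], [-1.36, 4.5], [0.23, 2], [-2.94, 2.94]. Speed limits (rad/s): [2.57, 2.57, 3.14, 3.14, 3.14, 3.14, 3.14].

INTERFACE

Orientations are given as a unit quaternion [x, y, z, w].
In Python, from station import manip, imaging gives the robot as it stands.
- The arm moves only by the tool jog_arm, never from a script. Its argument "moves" is a list that holds one entry, the list of rows, each a list of 7 numbers: the shift along the world's x, y, z in cm, then the turn, a rotation vector about the world's x, y, z in degrees, then the finger opening in cm, from 0 to 8.54. In form: [[[dx, dy, dz, ax, ay, az, hand], ...]]. A call has 1 to 10 rows; each row shifts and turns the commanded pose from where the row before left it; what a row does not reach is not made up. A row lasts 1/10 s, in which the tool goes at most 50 mm and 8.59 degrees, less where a joint would pass 70% of its speed; a pose out of reach is approached as far as the arm can. A call with a gripper value outside its range is refused whole. The fingers move at their own pace and stop on an object; "squeeze" is the grip in N (left out, the last holds). Time passes only in rows, so rows that do not move let the fingers close. It gives the time, the measured TCP pose, the force and the opening at its end, in the units of the state.
- manip.state(): the state, without advancing time (a new reading comes with each control period).
- imaging.snapshot(name): name is "side" or "top" or "wrist"; returns a dict with "image" (384x512x3 uint8, blue, green, red), "range_z" (384x512 float32, m along the optical axis (not along the pixel's ray), 0 where there is no reading), "mtx" (3x3 intrinsics, pixels), "dist" ([k1, k2, p1, p2, k3] as OpenCV has them; the pictures are not rectified), "eye" and "orientation" of the camera in the world; the wrist camera has in their place "hand_eye" (4x4, takes a point from camera to tool coordinates, whose origin is the TCP and whose axes are the flange's). Camera axes: x right, y up, looking along -z (the intrinsics and any distortion apply to the point x, -y, -z); pixel columns grow to the right and rows downward; lengths in m; the calibration is good to about 2 mm. A picture is of the moment at which its call begins: read the wrist's pose just before it.
- manip.job_done(): hands the job in, once; it reports no verdict.
Trained networks look in a picture, given as the dict that the camera call returned (one of the last four; its "shot" number tells which), for a name from the list of things; names that differ only in an ending like _2 or _b are one class to them, and where a whole thing is asked for, a point or a joint stands for the part that bears it (a point fixed in the world has none). Each returns a list of dicts, best first, with "p" (0 to 1); they miss things now and then, are a little off and sometimes report something else, mostly with a low value. They report only what shows in the picture. A call takes as long as a camera call.
- imaging.boxes_of(picture, target): "bbox" ([left, top, right, bottom] in pixels, round what is visible of it).
- imaging.mark_of(picture, target): "position" ([row, column] in pixels: a listed point, or the origin of a listed thing).
The state is a dict: "t": time; "joints": joint angles; "joint_vel": joint speeds; "effort": joint torques, N m; "eef_pos": TCP position; "orientation": TCP orientation; "force": force on the tool from outside, world axes, zero at the start; "ft_torque": the same for the moment, N m; "finger_gap": opening from 0.0 (shut) to 1.0 (fully open).
Only numpy, scipy, OpenCV 4.12 (cv2) and the standard library are available. Lean on these libraries where they do the work, as an engineer would, in place of code of your own. Each camera call takes 0.05 s, during which the arm holds its last target.

TASK

Check the hand brake of the engraving turntable: with the backs of the fingers, press the brake lever in from its outer side towards the fixed grip bar until it stops short of the bar, and keep it against its stop for about two seconds. Then ease it back out with the fingers, without letting it snap back, and leave it fully out with the hand clear. Only push on the lever, firmly but without straining it: do not hook or grip it, do not touch the bar, and leave the things lying around where they are.

Things in the scene. Friction and masses are not known exactly. Their poses are not given: they have to be found in the camera images.
- stand: grey cast-iron turntable bolted to the bench (fixed): foot 156 mm across, column, bracket on its -y side, and on top a black pitch bowl 140 mm across, rim 196 mm and top 206 mm above the bench. Origin: centre of its underside on the bench. Its own -y axis points out along the bar; its own -x is the lever's side, +x the side beyond the bar.
- bar: fixed round grip bar (black rubber, 24 mm thick, steel ends, end knob 30 mm) level at 90 mm above the bench, running 190 mm along its own -y from its origin, which lies on its centre line at the bracket. Axes parallel to the stand's. Not to be touched.
- lever_hinge (a point): brake lever, a plain aluminium blade 10 mm thick (own x), 22 mm high (79 to 101 mm above the bench), running along its own -y to a 24 mm ball centred 152 mm out. This point: on its vertical hinge axis, 90 mm above the bench. Own -x is its outer side, to press on; +x, towards the bar, is the pressing direction. It splays 0.30 rad from the bar at rest, 0.03 at its stop, then 20 mm clear of the bar.
- lever_face (a point): point in the middle of the blade's outer face (own x -5 mm, y -110 mm from lever_hinge), 90 mm above the bench; moves with the lever, axes as lever_hinge. A good place to press.
- brake_lever (a joint): angle of the lever in rad: 0 fully out (a spring holds it there), growing as it is pressed in towards the bar (counter-clockwise from above), firm stop at 0.27. Spring torque 0.25 N m at 0 rising to 0.74 N m at the stop, that is about 2.5 to 7 N at lever_face; beyond it the stop is rigid. Let go, it snaps back by itself.
- jar: closed glass jar with metal lid, 68 mm wide, 95 mm high, loose, standing on the bench beyond the bar or beside the turntable; origin at the centre of its underside. Leave alone.
- tape_roll: amber roll of tape lying flat, 90 mm wide, 25 mm high, loose, on the bench beyond the bar or beside the turntable; origin at the centre of its underside. Leave alone.
- oil_bottle: small green bottle with white cap, 48 mm wide, 85 mm high, loose, standing on the bench beyond the bar or beside the turntable; origin at the centre of its underside. Leave alone.
- chasing_hammer: small hammer lying on the bench on the lever's side of the turntable, about 200 mm long along its own x, under 40 mm high, loose; origin near the middle of its underside. Leave alone.

How it is judged:
By the outcome, as a careful person would: the job done as asked, in the order asked, and still so for the second after the job is handed in, with the robot touching nothing.
It also fails if it takes over 48 s, if anything falls off the work surface, if the arm or the gripper's body presses on something with over 40 N, if the wrist force passes 120 N, or if a joint passes its speed limit or range.

## Working session

There is one attempt and no reset: what is moved stays moved. The work goes in short steps, Python scripts to look and compute and a tool call to move; the robot and the scene stay as the last step left them, time stands still between calls to the robot, and variables do not carry over. Pictures are saved under pics/ and viewed, and the job is handed in when it is done.

Besides the shell and the picture viewer there is one more tool, called after "Call:" by a JSON object that holds its "method" and its "body". jog_arm: Moves the arm, as the interface text tells. Its arguments: {"type":"object","properties":{"moves":{"type":"array"},"squeeze":{"type":"number"}},"required":["moves"]}

```bash
mkdir -p pics; ls
cat > h.py <<'E'
import numpy as np, cv2
from scipy.spatial.transform import Rotation as R
from station import manip, imaging
def cam(s,st=None):
    if 'eye' in s:
        o=np.array(s['orientation'],float)
        Rm=R.from_quat(o).as_matrix() if o.size==4 else o.reshape(3,3)
        return Rm,np.array(s['eye'])
    T=np.array(s['hand_eye']);Rt=R.from_quat(st['orientation']).as_matrix()
    return Rt@T[:3,:3], Rt@T[:3,3]+np.array(st['eef_pos'])
def ray(s,rc,st=None):
    Rm,e=cam(s,st)
    p=cv2.undistortPoints(np.array([[[rc[1],rc[0]]]],float),np.array(s['mtx']),np.array(s['dist']))[0,0]
    return e,Rm@np.array([p[0],-p[1],-1.0])
def atz(s,rc,z,st=None):
    e,d=ray(s,rc,st); return e+d*(z-e[2])/d[2]
def depth(s,rc,st=None):
    e,d=ray(s,rc,st); r,c=int(round(rc[0])),int(round(rc[1]))
    return e+d*s['range_z'][r,c]
def proj(s,P,st=None):
    Rm,e=cam(s,st); q=(np.atleast_2d(P)-e)@Rm
    q=q*[1,-1,-1]
    return cv2.projectPoints(q,np.zeros(3),np.zeros(3),np.array(s['mtx']),np.array(s['dist']))[0][:,0]
E
python3 - <<'E'
from h import *
print(manip.state()); print(manip.grasp_offset)
for n in ['top','side','wrist']:
    st=manip.state(); s=imaging.snapshot(n); cv2.imwrite(f'pics/{n}0.png',s['image'])
    print(n,s.get('eye'),s.get('orientation'))
    for t in ['stand','bar','lever_hinge','lever_face','jar','tape_roll','oil_bottle','chasing_hammer']:
        m=imaging.mark_of(s,t)
        for k in m[:2]:
            z=.09 if t in('bar','lever_hinge','lever_face') else 0
            print(t,round(k['p'],2),np.round(k['position'],1),'atz',np.round(atz(s,k['position'],z,st),4))
E
```

```text
pics
{'t': 0.0, 'joints': array([ 1.13302092,  0.39918022,  0.04506999,  1.53787632, -0.01869001,
        1.20693302, -0.05068569]), 'joint_vel': array([ 3.72955232e-04, -5.37595272e-04,  8.02868030e-04, -2.57712588e-03,
       -9.15298211e-05,  5.19090184e-04, -2.12317857e-04]), 'effort': array([ 2.59168910e-04, -4.75116706e+01,  1.36481099e+00, -2.54220808e+01,
        1.13813969e-02,  9.47974127e-03, -6.12514754e-06]), 'eef_pos': array([ 0.2157984 , -0.61244993,  0.23027348]), 'orientation': array([ 9.85679537e-01,  1.68626435e-01, -2.44324827e-04, -9.56962976e-04]), 'force': array([-0.21813937, -0.45938322,  0.42472228]), 'ft_torque': array([ 0.00593868, -0.0203031 , -0.00452082]), 'finger_gap': 1.0007175729980193}
-0.0187
top [0.43708513 0.12991442 0.75576719] [-0.07009678  0.07202687  0.72283786 -0.68366951]
bar 0.79 [152.1 290.5] atz [0.6411 0.0444 0.09  ]
lever_hinge 0.62 [172.1 303.5] atz [0.6025 0.024  0.09  ]
lever_face 0.68 [113.1 306.2] atz [0.7144 0.0097 0.09  ]
lever_face 0.63 [179.5 366.5] atz [ 0.5826 -0.0867  0.09  ]
jar 0.76 [111.1 308.1] atz [ 0.7561 -0.0109  0.    ]
tape_roll 0.94 [125.4 221.7] atz [0.7347 0.1717 0.    ]
oil_bottle 0.81 [201.9 161.1] atz [0.5795 0.2997 0.    ]
chasing_hammer 0.72 [262.5 243.5] atz [0.4511 0.1411 0.    ]
side [ 0.33436287 -0.40926994  0.62414632] [ 0.3927164  -0.09298655 -0.19867526  0.8931156 ]
stand 0.97 [207.6 259.3] atz [0.616  0.1471 0.    ]
bar 0.61 [206.2 292. ] atz [0.6367 0.0429 0.09  ]
bar 0.47 [234.7 348.3] atz [ 0.6953 -0.0674  0.09  ]
lever_hinge 0.8 [217.  282.5] atz [0.6052 0.0246 0.09  ]
lever_face 0.9 [257.9 302.7] atz [ 0.5903 -0.0777  0.09  ]
jar 0.93 [231.5 350.3] atz [ 0.7656 -0.004   0.    ]
tape_roll 0.66 [190.1 301.3] atz [0.7361 0.1585 0.    ]
oil_bottle 0.79 [176.3 219.1] atz [0.572  0.2915 0.    ]
chasing_hammer 0.77 [230.2 193.6] atz [0.4545 0.1444 0.    ]
chasing_hammer 0.4 [208.3 259.4] atz [0.6152 0.1449 0.    ]
wrist None None
```

View pics/top0.png

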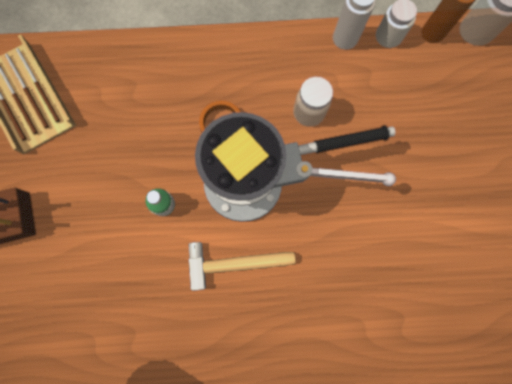

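View pics/side0.png

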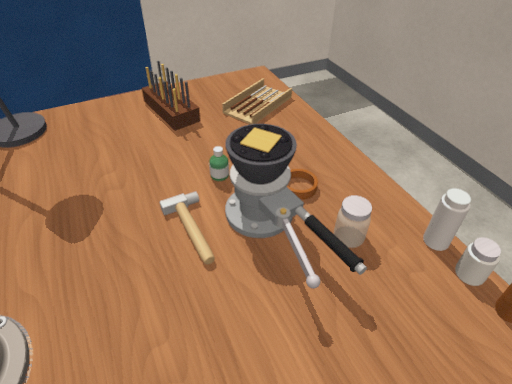

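Run:
```python
from h import *
for n in ['top','side']:
    s=imaging.snapshot(n)
    im=s['image']; x0,y0=(280,110) if n=='top' else (260,190)
    c=im[y0:y0+100,x0:x0+133]; cv2.imwrite(f'pics/{n}1.png',cv2.resize(c,None,fx=6,fy=6,interpolation=cv2.INTER_CUBIC))
    # depth points in height band of lever/bar
    e,_=ray(s,(0,0)); 
    H,W=s['range_z'].shape
    rr,cc=np.mgrid[0:H,0:W]
    p=cv2.undistortPoints(np.stack([cc.ravel(),rr.ravel()],1).astype(float)[:,None],np.array(s['mtx']),np.array(s['dist']))[:,0]
    Rm,e=cam(s)
    P=e+(np.c_[p[:,0],-p[:,1],-np.ones(len(p))]@Rm.T)*s['range_z'].ravel()[:,None]
    np.save(f'{n}P.npy',P)
    m=(P[:,2]>.085)&(P[:,2]<.12)&(P[:,1]<.0)&(P[:,1]>-.16)&(P[:,0]>.53)&(P[:,0]<.72)
    Q=P[m]; print(n,len(Q))
    for y in np.arange(-.16,0,.01):
        q=Q[(Q[:,1]>y)&(Q[:,1]<y+.01)]
        if len(q):
            g=q[:,0]<.59+ (q[:,1]+.08)*.15+.025
            for w,l in((q[g],'L'),(q[~g],'B')):
                if len(w): print(l,round(y+.005,3),len(w),np.round([w[:,0].min(),w[:,0].mean(),w[:,0].max(),np.median(w[:,2]),w[:,2].max()],4))
```

```text
top 1663
B -0.145 24 [0.6606 0.6674 0.6767 0.0957 0.0998]
L -0.135 22 [0.5714 0.5793 0.5883 0.098  0.1007]
B -0.135 50 [0.6533 0.6645 0.6772 0.0981 0.105 ]
L -0.125 74 [0.5699 0.5796 0.5914 0.0989 0.1026]
B -0.125 91 [0.6542 0.6652 0.6803 0.1    0.1057]
L -0.115 65 [0.5704 0.58   0.5914 0.0986 0.1029]
B -0.115 71 [0.6531 0.6633 0.6774 0.099  0.1034]
L -0.105 44 [0.5789 0.5831 0.5894 0.0997 0.1017]
B -0.105 72 [0.6519 0.6615 0.6748 0.0993 0.1034]
L -0.095 38 [0.5804 0.5847 0.5902 0.0999 0.1021]
B -0.095 70 [0.6501 0.6605 0.6733 0.0995 0.1035]
L -0.085 44 [0.5817 0.5861 0.5927 0.0999 0.1025]
B -0.085 75 [0.6485 0.6586 0.672  0.0991 0.1035]
L -0.075 41 [0.5833 0.5873 0.5927 0.0999 0.1027]
B -0.075 70 [0.6475 0.6573 0.6709 0.0999 0.1027]
L -0.065 45 [0.5851 0.5891 0.5954 0.0996 0.1028]
B -0.065 76 [0.6457 0.6559 0.6702 0.0993 0.1034]
L -0.055 38 [0.5865 0.5907 0.5962 0.0995 0.1021]
B -0.055 70 [0.6444 0.6546 0.6681 0.0996 0.1029]
L -0.045 45 [0.5877 0.5924 0.5988 0.0996 0.1027]
B -0.045 76 [0.6432 0.6529 0.6671 0.0994 0.103 ]
L -0.035 40 [0.5896 0.5936 0.6007 0.1001 0.1023]
B -0.035 71 [
[... 1061 characters left out ...]
0.0988 0.1031]
L -0.065 36 [0.5847 0.5881 0.5947 0.099  0.1014]
B -0.065 71 [0.6447 0.6527 0.6666 0.0982 0.1017]
L -0.055 36 [0.5861 0.5896 0.5956 0.0986 0.1008]
B -0.055 63 [0.6437 0.6513 0.6681 0.098  0.1026]
L -0.045 37 [0.5875 0.591  0.597  0.0986 0.1016]
B -0.045 58 [0.6419 0.6495 0.6621 0.0978 0.1021]
L -0.035 32 [0.589  0.5926 0.598  0.0989 0.101 ]
B -0.035 62 [0.6407 0.6481 0.6611 0.0981 0.1012]
L -0.025 33 [0.5903 0.5942 0.6003 0.0991 0.1012]
B -0.025 60 [0.6392 0.6467 0.6611 0.0973 0.1018]
L -0.015 34 [0.592  0.5961 0.6024 0.0986 0.1009]
B -0.015 58 [0.6375 0.6449 0.6565 0.0978 0.1015]
L -0.005 27 [0.5938 0.5978 0.6041 0.0991 0.1013]
B -0.005 47 [0.6364 0.6441 0.6556 0.0982 0.1022]
```

```bash
echo
```

```text
(no output)
```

The lever line fits from both cameras. Lever yaw is -0.154 and bar yaw +0.145, which gives a splay of 0.299 as specified. The hinge is at about (0.603, 0.0255) and the face point at about (0.582, -0.082). I'll approach above the outer side with the fingers shut.

Call:
{"method": "jog_arm", "body": {"moves": [[[1.5,2.65,0,0,0,3.1,0],[1.5,2.65,0,0,0,3.1,0],[1.5,2.65,0,0,0,3.1,0],[1.5,2.65,0,0,0,3.1,0],[1.5,2.65,0,0,0,3.1,0],[1.5,2.65,0,0,0,3.1,0],[1.5,2.65,0,0,0,3.1,0],[1.5,2.65,0,0,0,3.1,0],[1.5,2.65,0,0,0,3.1,0],[1.5,2.65,0,0,0,3.1,0]]], "squeeze": 40}}

```text
t: 2.45
eef_pos: [0.3668, -0.3465, 0.2315]
orientation: [0.904, 0.427, 0.0, 0.0]
force: [0.3, 0.3, 0.1]
finger_gap: -0.004
```

Call:
{"method": "jog_arm", "body": {"moves": [[[1.5,2.65,0,0,0,3.1,0],[1.5,2.65,0,0,0,3.1,0],[1.5,2.65,0,0,0,3.1,0],[1.5,2.65,0,0,0,3.1,0],[1.5,2.65,0,0,0,3.1,0],[1.5,2.65,0,0,0,3.1,0],[1.5,2.65,0,0,0,3.1,0],[1.5,2.65,0,0,0,3.1,0],[1.5,2.65,0,0,0,3.1,0],[0,0,0,0,0,2.9,0]]]}}

```text
t: 3.45
eef_pos: [0.5031, -0.1039, 0.2318]
orientation: [0.756, 0.655, 0.002, -0.0]
force: [-0.2, 0.5, 0.7]
finger_gap: -0.001
```

Call:
{"method": "jog_arm", "body": {"moves": [[[1.0,1.0,-0.5,0,0,0,0],[1.0,1.0,-1.5,0,0,0,0],[0.8,0.8,-2,0,0,0,0],[0,0,-2,0,0,0,0],[0,0,-2,0,0,0,0],[0,0,-2,0,0,-0.6,0],[0,0,-2,0,0,0,0],[0,0,-2,0,0,0,0],[0,0,-1.5,0,0,0,0],[0,0,-0.7,0,0,0,0]]]}}

```text
t: 4.45
eef_pos: [0.5282, -0.0813, 0.068]
orientation: [0.762, 0.647, -0.001, -0.001]
force: [-0.5, 0.8, 0.2]
finger_gap: 0.0
```

Run:
```python
from h import *
st=manip.state(); print(st['eef_pos'],st['force'],st['orientation'],st['ft_torque'])
print(R.from_quat(st['orientation']).as_matrix())
Ps={}
for n in ['top','side']:
    s=imaging.snapshot(n); im=s['image']
    x0,y0=(280,110) if n=='top' else (220,160)
    c=im[y0:y0+130,x0:x0+173]; cv2.imwrite(f'pics/{n}2.png',cv2.resize(c,None,fx=4,fy=4,interpolation=cv2.INTER_CUBIC))
```

```text
[ 0.52822118 -0.08125699  0.06801674] [-0.52992632  0.79909226  0.23847014] [ 7.62397543e-01  6.47108196e-01 -6.33609668e-04 -7.54256021e-04] [ 0.02797544  0.00359685 -0.00806594]
[[ 1.62501163e-01  9.86706440e-01 -1.94229541e-03]
 [ 9.86708352e-01 -1.62500829e-01  3.30057856e-04]
 [ 1.00455979e-05 -1.97011389e-03 -9.99998059e-01]]
```

Run:
```python
import cv2,numpy as np
a=cv2.imread('pics/top2.png');b=cv2.imread('pics/side2.png')
cv2.imwrite('pics/both2.png',cv2.resize(np.hstack([a,b]),(800,300)))
```

```text
(no output)
```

View pics/both2.png

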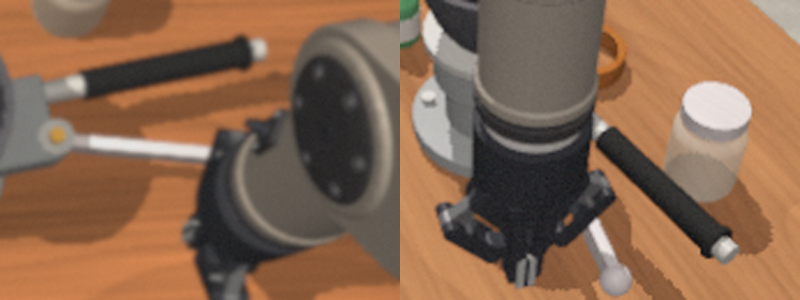

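Run:
```python
from h import *
st=manip.state(); T=R.from_quat(st['orientation']).as_matrix()
for n in ['side','top']:
    s=imaging.snapshot(n)
    H,W=s['range_z'].shape; rr,cc=np.mgrid[0:H,0:W]
    p=cv2.undistortPoints(np.stack([cc.ravel(),rr.ravel()],1).astype(float)[:,None],np.array(s['mtx']),np.array(s['dist']))[:,0]
    Rm,e=cam(s)
    ok=s['range_z'].ravel()>0
    P=e+(np.c_[p[:,0],-p[:,1],-np.ones(len(p))]@Rm.T)*s['range_z'].ravel()[:,None]
    Q=(P-st['eef_pos'])@T; Q[:,2]*=-1   # height above tip
    m=ok&(np.abs(Q[:,0])<.045)&(np.abs(Q[:,1])<.085)&(Q[:,2]>-.01)&(Q[:,2]<.13)
    q=Q[m]; print(n,len(q))
    for h in np.arange(-.01,.13,.005):
        w=q[(q[:,2]>h)&(q[:,2]<=h+.005)]
        if len(w): print(round(h*1000),len(w),'y',np.round(np.percentile(w[:,1],[0,3,97,100])*1000),'x',np.round([w[:,0].min()*1000,w[:,0].max()*1000]))
```

```text
side 2150
0 8 y [-7. -7.  5.  5.] x [-11.  -5.]
5 20 y [-11. -10.  12.  12.] x [-12.  -6.]
10 39 y [-14. -14.  54.  54.] x [-20.  17.]
15 53 y [-14. -14.  54.  56.] x [-45.  13.]
20 74 y [-14. -14.  66.  67.] x [-45.  13.]
25 112 y [-14. -13.  68.  69.] x [-45.  11.]
30 186 y [-14.  -6.  63.  65.] x [-43.  11.]
35 24 y [-14. -10.   7.   9.] x [-12.  -1.]
40 30 y [-18. -18.  19.  20.] x [-13.  -1.]
45 75 y [-31. -29.  28.  31.] x [-14.   6.]
50 117 y [-36. -32.  34.  35.] x [-14.   9.]
55 113 y [-41. -37.  37.  40.] x [-13.  11.]
60 64 y [-45. -42.  38.  41.] x [-16.  11.]
65 86 y [-48. -44.  44.  48.] x [-18.  11.]
70 104 y [-51. -47.  50.  54.] x [-19.   2.]
75 93 y [-54. -51.  54.  56.] x [-19.   1.]
80 122 y [-61. -57.  54.  60.] x [-19.  -4.]
85 176 y [-62. -62.  58.  61.] x [-19.  12.]
90 231 y [-61. -60.  58.  59.] x [-21.  12.]
95 121 y [-53. -51.  50.  51.] x [-21.   4.]
100 110 y [-47. -46.  37.  44.] x [-21.   5.]
105 75 y [-42. -42.  38.  39.] x [-21.   5.]
110 50 y [-42. -41.  38.  39.] x [-13.   9.]
115 24 y [-39. -39. -30. -29.] x [-13.   5.]
120 12 y [-38. -38. -35. -3
[... 463 characters left out ...]
x [ 7. 14.]
50 23 y [-29. -29.  -8.   4.] x [ 0. 14.]
55 44 y [-36. -34. -14.  37.] x [-3. 13.]
60 19 y [-42. -41.  43.  46.] x [ 8. 13.]
65 26 y [-47. -44.  42.  43.] x [ 7. 17.]
70 38 y [-48. -46.  49.  50.] x [ 1. 17.]
75 27 y [-51. -50.  53.  56.] x [ 4. 18.]
80 28 y [-56. -55.  57.  61.] x [-13.  18.]
85 91 y [-60. -60.  55.  59.] x [-13.  14.]
90 176 y [-60. -60.  61.  61.] x [-13.  20.]
95 75 y [-55. -54.  58.  58.] x [-12.  20.]
100 41 y [-50. -48. -28. -18.] x [-5. 20.]
105 32 y [-42. -42. -32. -29.] x [-7. 12.]
110 28 y [-41. -40. -31. -30.] x [-10.  12.]
115 20 y [-39. -39. -33. -32.] x [-9. 12.]
120 11 y [-37. -37. -34. -34.] x [-7.  9.]
125 11 y [-36. -36. -34. -34.] x [-9. 14.]
```

Call:
{"method": "jog_arm", "body": {"moves": [[[0.6,0,0,0,0,0,0],[0.8,0,0,0,0,0,0],[0.8,0,0,0,0,0,0],[0.6,0,0,0,0,0,0],[0.4,0,0,0,0,0,0],[0.3,0,0,0,0,0,0],[0,0,0,0,0,0,0]]]}}

```text
t: 5.35
eef_pos: [0.5644, -0.0815, 0.0693]
orientation: [0.763, 0.647, 0.0, -0.0]
force: [-0.4, 0.5, -0.6]
finger_gap: 0.0
```

Call:
{"method": "jog_arm", "body": {"moves": [[[0.1,0,0,0,0,0,0],[0.1,0,0,0,0,0,0],[0.1,0,0,0,0,0,0],[0.1,0,0,0,0,0,0],[0,0,0,0,0,0,0]]]}}

```text
t: 5.85
eef_pos: [0.5682, -0.0816, 0.0694]
orientation: [0.763, 0.647, 0.0, 0.0]
force: [-0.4, -0.2, 0.1]
finger_gap: 0.002
```

Call:
{"method": "jog_arm", "body": {"moves": [[[0.1,0,0,0,0,0,0],[0.1,0,0,0,0,0,0],[0.1,0,0,0,0,0,0],[0,0,0,0,0,0,0]]]}}

```text
t: 6.25
eef_pos: [0.5704, -0.0819, 0.0692]
orientation: [0.763, 0.647, -0.001, -0.0]
force: [-3.1, -1.1, 2.0]
finger_gap: 0.002
```

Call:
{"method": "jog_arm", "body": {"moves": [[[0.23,-0.07,0,0,0,1.25,0],[0.23,-0.06,0,0,0,1.25,0],[0.23,-0.06,0,0,0,1.25,0],[0.24,-0.05,0,0,0,1.25,0],[0.24,-0.05,0,0,0,1.25,0],[0.24,-0.04,0,0,0,1.25,0],[0.24,-0.04,0,0,0,1.25,0],[0.24,-0.03,0,0,0,1.25,0],[0.24,-0.03,0,0,0,1.25,0],[0,0,0,0,0,0,0]]]}}

```text
t: 7.25
eef_pos: [0.5919, -0.0865, 0.0692]
orientation: [0.695, 0.719, -0.001, -0.0]
force: [-6.0, -1.7, 2.9]
finger_gap: -0.0
```

Call:
{"method": "jog_arm", "body": {"moves": [[[0.15,-0.02,0,0,0,0.8,0],[0.15,-0.01,0,0,0,0.8,0],[0.1,-0.01,0,0,0,0.6,0],[0.1,0,0,0,0,0.5,0],[0,0,0,0,0,0,0]]]}}

```text
t: 7.75
eef_pos: [0.5965, -0.087, 0.0691]
orientation: [0.678, 0.735, -0.001, -0.001]
force: [-5.8, -1.9, 2.5]
finger_gap: -0.001
```

Call:
{"method": "jog_arm", "body": {"moves": [[[0.1,0,0,0,0,0.3,0],[0.1,0,0,0,0,0,0],[0,0,0,0,0,0,0]]]}}

```text
t: 8.05
eef_pos: [0.5983, -0.0869, 0.0691]
orientation: [0.676, 0.737, -0.001, -0.001]
force: [-6.5, -1.0, 4.1]
finger_gap: -0.001
```

Call:
{"method": "jog_arm", "body": {"moves": [[[0.1,0,0,0,0,0,0],[0,0,0,0,0,0,0]]]}}

```text
t: 8.25
eef_pos: [0.5989, -0.0869, 0.0691]
orientation: [0.676, 0.737, -0.001, -0.001]
force: [-6.9, -1.6, 4.5]
finger_gap: 0.001
```

Call:
{"method": "jog_arm", "body": {"moves": [[[0.1,0,0,0,0,0,0],[0,0,0,0,0,0,0]]]}}

```text
t: 8.45
eef_pos: [0.599, -0.0869, 0.0691]
orientation: [0.676, 0.737, -0.002, -0.002]
force: [-10.0, -0.8, 6.5]
finger_gap: -0.003
```

Call:
{"method": "jog_arm", "body": {"moves": [[[0.05,0,0,0,0,0,0],[0,0,0,0,0,0,0],[0,0,0,0,0,0,0]]]}}

```text
t: 8.75
eef_pos: [0.599, -0.0869, 0.0691]
orientation: [0.676, 0.737, -0.003, -0.002]
force: [-10.9, -2.3, 7.4]
finger_gap: -0.002
```

Run:
```python
from h import *
s=imaging.snapshot('top'); c=s['image'][90:220,250:423]; a=cv2.resize(c,(400,300),interpolation=cv2.INTER_CUBIC)
s2=imaging.snapshot('side'); c=s2['image'][160:290,220:393]; b=cv2.resize(c,(400,300),interpolation=cv2.INTER_CUBIC)
cv2.imwrite('pics/both3.png',np.hstack([a,b]))
for s_ in (s,s2):
    H,W=s_['range_z'].shape; rr,cc=np.mgrid[0:H,0:W]
    p=cv2.undistortPoints(np.stack([cc.ravel(),rr.ravel()],1).astype(float)[:,None],np.array(s_['mtx']),np.array(s_['dist']))[:,0]
    Rm,e=cam(s_); P=e+(np.c_[p[:,0],-p[:,1],-np.ones(len(p))]@Rm.T)*s_['range_z'].ravel()[:,None]
    m=(P[:,2]>.094)&(P[:,2]<.103)&(P[:,1]<-.005)&(P[:,1]>-.06)&(P[:,0]>.57)&(P[:,0]<.628)
    q=P[m]; print(len(q)); 
    if len(q)>20: f=np.polyfit(q[:,1],q[:,0],1); print(f,'yaw',-np.arctan(f[0]))
print(manip.state()['t'],manip.state()['force'])
```

```text
187
[-0.11646368  0.60702202] yaw 0.11594136398984016
28
[0.12743855 0.60685321] yaw -0.12675530736408439
8.85 [-11.44236297  -2.06035455   7.39028367]
```

View pics/both3.png

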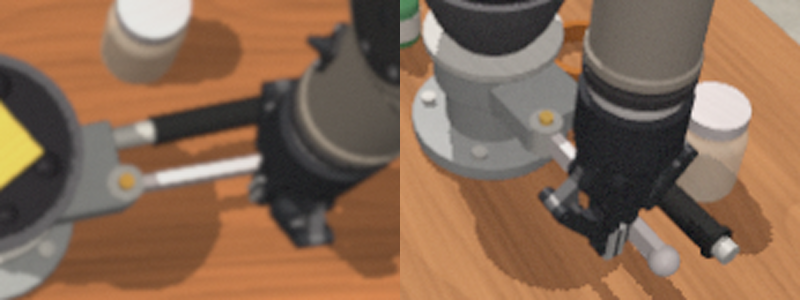

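The lever's yaw is now 0.116 against the bar's 0.145. The gap of 0.03 rad means it is on its stop, at about 11 N, with the bar and hand clear of each other. Holding here.

Call:
{"method": "jog_arm", "body": {"moves": [[[0,0,0,0,0,0,0],[0,0,0,0,0,0,0],[0,0,0,0,0,0,0],[0,0,0,0,0,0,0],[0,0,0,0,0,0,0],[0,0,0,0,0,0,0],[0,0,0,0,0,0,0],[0,0,0,0,0,0,0],[0,0,0,0,0,0,0],[0,0,0,0,0,0,0]]]}}

```text
t: 9.85
eef_pos: [0.599, -0.0869, 0.0691]
orientation: [0.676, 0.737, -0.003, -0.002]
force: [-9.6, -1.9, 7.2]
finger_gap: -0.0
```

Call:
{"method": "jog_arm", "body": {"moves": [[[0,0,0,0,0,0,0],[0,0,0,0,0,0,0],[0,0,0,0,0,0,0],[0,0,0,0,0,0,0],[0,0,0,0,0,0,0],[0,0,0,0,0,0,0],[0,0,0,0,0,0,0]]]}}

```text
t: 10.55
eef_pos: [0.599, -0.087, 0.0691]
orientation: [0.676, 0.737, -0.003, -0.002]
force: [-10.7, -1.1, 7.1]
finger_gap: -0.004
```

Call:
{"method": "jog_arm", "body": {"moves": [[[-0.1,0,0,0,0,0,0],[-0.1,0,0,0,0,-0.3,0],[-0.1,0,0,0,0,-0.4,0],[-0.1,0.01,0,0,0,-0.5,0],[-0.1,0.01,0,0,0,-0.5,0],[-0.1,0.01,0,0,0,-0.5,0],[-0.1,0.01,0,0,0,-0.5,0],[-0.1,0.01,0,0,0,-0.5,0],[-0.1,0.01,0,0,0,-0.5,0],[-0.1,0.01,0,0,0,-0.5,0]]]}}

```text
t: 11.55
eef_pos: [0.5911, -0.0862, 0.0692]
orientation: [0.703, 0.711, -0.001, -0.0]
force: [-5.8, -2.3, 2.4]
finger_gap: -0.004
```

Call:
{"method": "jog_arm", "body": {"moves": [[[-0.1,0.02,0,0,0,-0.5,0],[-0.1,0.02,0,0,0,-0.5,0],[-0.1,0.02,0,0,0,-0.5,0],[-0.1,0.02,0,0,0,-0.5,0],[-0.1,0.02,0,0,0,-0.5,0],[-0.1,0.02,0,0,0,-0.5,0],[-0.1,0.02,0,0,0,-0.5,0],[-0.1,0.02,0,0,0,-0.5,0],[-0.1,0.02,0,0,0,-0.5,0],[-0.1,0.02,0,0,0,-0.5,0]]]}}

```text
t: 12.55
eef_pos: [0.5816, -0.0845, 0.0692]
orientation: [0.733, 0.68, -0.001, 0.0]
force: [-4.7, -2.6, 1.4]
finger_gap: -0.0
```

Call:
{"method": "jog_arm", "body": {"moves": [[[-0.1,0.02,0,0,0,-0.5,0],[-0.1,0.02,0,0,0,-0.5,0],[-0.1,0.02,0,0,0,-0.5,0],[-0.1,0.02,0,0,0,-0.5,0],[-0.1,0.03,0,0,0,-0.5,0],[-0.1,0.03,0,0,0,-0.5,0],[-0.1,0.03,0,0,0,-0.5,0],[-0.1,0.03,0,0,0,-0.5,0],[-0.1,0.03,0,0,0,-0.5,0],[-0.05,0.03,0,0,0,-0.5,0]]]}}

```text
t: 13.55
eef_pos: [0.5724, -0.0807, 0.0693]
orientation: [0.762, 0.647, 0.0, -0.0]
force: [-2.8, -1.7, -0.7]
finger_gap: 0.0
```

Call:
{"method": "jog_arm", "body": {"moves": [[[-0.05,0,0,0,0,0,0],[-0.05,0,0,0,0,0,0],[-0.05,0,0,0,0,0,0],[-0.05,0,0,0,0,0,0],[-0.05,0,0,0,0,0,0],[-0.05,0,0,0,0,0,0],[-0.05,0,0,0,0,0,0],[-0.05,0,0,0,0,0,0],[-0.05,0,0,0,0,0,0],[-0.05,0,0,0,0,0,0]]]}}

```text
t: 14.55
eef_pos: [0.5685, -0.0812, 0.0699]
orientation: [0.762, 0.647, 0.001, 0.001]
force: [-0.5, -0.7, -0.2]
finger_gap: -0.002
```

Contact is released, with the lever back at its out stop. I'll keep backing off and then lift clear.

Call:
{"method": "jog_arm", "body": {"moves": [[[-0.1,0,0,0,0,0,0],[-0.2,0,0,0,0,0,0],[-0.4,0,0,0,0,0,0],[-0.7,0,0,0,0,0,0],[-1,0,0,0,0,0,0],[-1.2,0,0,0,0,0,0],[-1.2,-0.5,0,0,0,0,0],[-1.0,-1,0.5,0,0,0,0],[-1,-1.5,1,0,0,0,0],[-1,-2,2,0,0,0,0]]]}}

```text
t: 15.55
eef_pos: [0.4871, -0.1314, 0.104]
orientation: [0.762, 0.648, -0.001, -0.001]
force: [-0.3, -0.6, 0.5]
finger_gap: 0.001
```

Call:
{"method": "jog_arm", "body": {"moves": [[[-1,-2,2,0,0,0,0],[-1,-2,2,0,0,0,0],[-1,-2.5,2,0,0,0,0],[-1,-2.5,2,0,0,0,0],[-0.5,-2.5,2,0,0,0,0],[0,-2.5,2,0,0,0,0],[0,-2,1,0,0,0,0],[0,-1,0.5,0,0,0,0],[0,0,0,0,0,0,0],[0,0,0,0,0,0,0]]]}}

```text
t: 16.55
eef_pos: [0.4438, -0.2999, 0.2387]
orientation: [0.762, 0.647, 0.0, -0.001]
force: [1.1, -0.0, -0.7]
finger_gap: 0.003
```

Run:
```python
from h import *
s=imaging.snapshot('top'); s2=imaging.snapshot('side')
cv2.imwrite('pics/both4.png',cv2.resize(np.hstack([s['image'],s2['image']]),(800,300)))
for s_ in (s,s2):
    H,W=s_['range_z'].shape; rr,cc=np.mgrid[0:H,0:W]
    p=cv2.undistortPoints(np.stack([cc.ravel(),rr.ravel()],1).astype(float)[:,None],np.array(s_['mtx']),np.array(s_['dist']))[:,0]
    Rm,e=cam(s_); P=e+(np.c_[p[:,0],-p[:,1],-np.ones(len(p))]@Rm.T)*s_['range_z'].ravel()[:,None]
    m=(P[:,2]>.094)&(P[:,2]<.103)&(P[:,1]<-.005)&(P[:,1]>-.105)&(P[:,0]>.57)&(P[:,0]<.61)
    q=P[m]; print(len(q)); 
    if len(q)>20: f=np.polyfit(q[:,1],q[:,0],1); print(f,'yaw',-np.arctan(f[0]))
for t in ['jar','tape_roll','oil_bottle','chasing_hammer']:
    for c in(s,s2):
        m=imaging.mark_of(c,t)
        if m: print(t,np.round(m[0]['position'],1))
st=manip.state();print(st['t'],st['eef_pos'],st['force'],st['finger_gap'],np.abs(st['joint_vel']).max())
```

```text
346
[0.15518704 0.59995021] yaw -0.1539589450765055
0
jar [112.1 308.1]
tape_roll [127.9 221.6]
oil_bottle [206.3 162.8]
chasing_hammer [261.8 245.9]
chasing_hammer [226.7 193.9]
17.05 [ 0.44442463 -0.3007582   0.23928404] [0.15363662 0.28583329 0.04044658] 0.0007625566235003468 0.002534739983513065
```

View pics/both4.png

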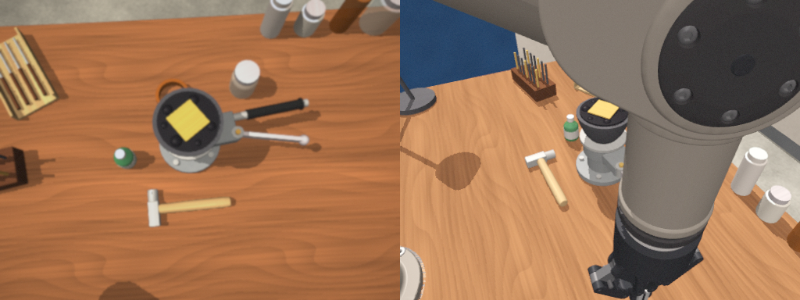

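The top view shows the lever back at its rest yaw (-0.154, same as at the start). The loose things are where they were and the hand is clear.

```bash
python3 -c "
from station import manip
print(manip.job_done())"
```

```text
the job is handed in; nothing more can be done
None
```

The brake check is done and handed in, with the lever fully out and the hand clear. The clock read about 17 s of the 48 s allowed.

- **Press:** I pushed the lever in with the back of the shut fingers. At the stop it was 0.03 rad from the bar, as specified, and it did not move further as the force rose to about 11 N. I held it there for a little over 2 s.
- **Ease out:** I let it back at about 1 cm/s with the fingers against it until the force dropped to zero at the rest position. Then I backed off and lifted away.
- **Last checks:** The lever yaw was -0.154 rad, the same as at the start. Wrist force was near zero.
- **Loose things:** The jar, tape roll, oil bottle and hammer looked unmoved in the top picture. The network marks agreed with the first ones to within about 4 pixels, which is within its usual scatter.
- **Not confirmed:** At the end the arm blocked the side camera's view of the lever, so its final position rests on the top camera alone. While the lever was on its stop, the wrist also read about 7 N upwards, which I put down to friction and arm compliance but did not check.

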